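# Inspect a ring setting under the hand magnifier

### The arm

A 7-joint arm with a two-finger parallel gripper is mounted at the origin on the work surface. World frame = base frame: x ahead of the robot, y to its left, z up, the work surface at z = 0. Lengths are in m, angles in rad, forces in N, time in s.
With the tool pointing down it reaches from about 0.4 to 0.85 m from the base axis. Payload 6.9 kg.
Tool frame: the origin (TCP) lies midway between the tips of the shut fingers; the grasp point (between the pads) lies behind it (ctrl.pinch_z is the z of the grasp point in the tool frame, in m); z points along the fingers, y is the line along which they close (so a half turn about z gives the same grasp; the last joint's range is limited). The gripper opens to 85 mm and grips with 20 to 120 N. Pads are 22 mm wide; open, the fingers measure 114 mm over their backs; the gripper's body (76 mm by 85 mm) begins 54 mm behind the grasp point. The pads swing forward as they close: fully open they stand 13 mm farther back than shut.
Start: joints at [1.313, 0.507, -0.238, 1.5, 0.126, 1.149, -0.155], TCP at [0.222, -0.584, 0.231] pointing down, gripper open.
Joint ranges: [-3.08, 3.08], [-0.24, 2.05], [-1.43, 1.35], [0, 2.5], [-1.52, 4.66], [0.17, 1.96], [-2.89, 2.89]. Speed limits (rad/s): [2.39, 2.39, 3.14, 3.14, 3.14, 3.14, 3.14].

### API

Orientations are given as a unit quaternion [w, x, y, z].
In Python, from station import ctrl, get_state, vision, ticket, models gives the robot as it stands. Calls block until the motion is done:
- ctrl.movep(position, orientation): joint-space move of the TCP to a pose.
- ctrl.movel(position, frame=None, max_speed=0.15): straight line of the TCP; frame=None keeps the orientation; max_speed is the mean speed in m/s.
- ctrl.set_joints(angles): joint-space move.
- ctrl.ungrasp() and ctrl.close_gripper(force=None): open the fingers fully, or close them until they stop; force is the grip in N (None keeps the last).
- ctrl.pause(seconds).
- ctrl.ik(position, orientation): joint angles nearest the present ones, or None.
- get_state(): the state.
- vision.grab_frame(name): name is "scene" or "top" or "wrist"; returns (picture, depth): 384x512x3 uint8, blue, green, red; 384x512 float32, m along the optical axis (not along the pixel's ray), 0 where there is no reading.
- vision.camera_info(name): a dict with "mtx" (3x3 intrinsics, pixels), "R" (3x3) and "t" (3): a world point X has camera coordinates R X + t; the wrist camera has in their place "hand_eye" (4x4, takes a point from camera to tool coordinates, whose origin is the TCP and whose axes are the flange's). Camera axes: x right, y down, z forward; pixel columns grow to the right and rows downward; lengths in m; the calibration is good to about 2 mm. A picture is of the moment at which its call begins: read the wrist's pose just before it. camera_info takes no time and is no camera call.
A pose or a line that the arm cannot do raises ctrl.Unreachable and nothing moves.
- ticket.close_job(): hands the job in; it is judged then, once.
Trained networks look in the newest picture that a camera, given by its name, has taken for a name from the list of things; names that differ only in an ending like _2 or _b are one class to them, and where a whole thing is asked for, a point or a joint stands for the part that bears it (a point fixed in the world has none). Each returns a list of dicts, best first, with "p" (0 to 1); they miss things now and then, are a little off and sometimes report something else, mostly with a low value. They report only what shows in the picture. A call takes as long as a camera call. They do not tell look-alikes from the thing itself.
- models.recognise(camera, target): "point" ([column, row] in pixels, amid what is visible of it).
- models.masks_of(camera, target): "mask" (384x512 bool, what is visible of it) and "point" ([column, row] in pixels, amid what is visible of it).
The state is a dict: "time": time; "qpos": joint angles; "qd": joint speeds; "tau": joint torques, N m; "tcp_pos": TCP position; "eef_rot": TCP orientation; "contact_force": force on the tool from outside, world axes, zero at the start; "wrist_torque": the same for the moment, N m; "width": finger opening in m; "gripper_force": force on a finger pad.
Only numpy, scipy, OpenCV 4.12 (cv2) and the standard library are available. Lean on these libraries where they do the work, as an engineer would, in place of code of your own. Each camera call takes 0.05 s, during which the arm holds its last target. There are 200 camera calls.

### The job

The ring vise has toppled onto the jeweller's bench: stand it back upright on its foot in the middle of the flat steel bench block and let go of it. Then take the hand magnifier by its handle from the wooden case, carry it across the cluttered bench without knocking into or disturbing anything, and hold it level over the ring, with the lens centred over the stone and about two centimetres above it, touching neither ring nor vise. Finish while still holding the magnifier there.

Things in the scene. Friction and masses are not known exactly. Their poses are not given: they have to be found in the camera images.
- vise_mid (a point): Middle of the barrel of the ring vise, on its axis, 29 mm from the foot's face. The barrel, octagonal aluminium with a dark steel foot, is 40 mm across flats and 58 mm long. x runs along the axis from foot to stone: level while toppled, straight up when standing. Toppled, it lies on one flat, this point 20 mm above the bench, two flats upright at its sides (y across, z up)
- vise_foot (a point): Centre of the flat face of the vise's foot, on the axis 29 mm from vise_mid along -x of the vise
- stone (a point): Top of the stone in the ring, on the vise's axis 65 mm from vise_mid along +x of the vise; it is the highest point of the vise when it stands (94 mm above the foot's face)
- ring_vise: The ring vise as a body, same origin and axes as vise_mid; 94 mm long in all, 0.24 to 0.38 kg, heaviest at the foot. Beyond the barrel: two steel jaws 28 to 46 mm along x from the origin (30 mm in y, 29 in z), then the ring, 21 mm across (y), 3 mm thick (z), with setting and stone, 7 mm across, to 65 mm. It may stand turned any way about its axis
- bench_block: Plain flat steel bench block, 100 x 100 x 19 mm, fixed to the bench. Origin at the centre of its underside on the bench, z up, x and y along its sides
- block_top (a point): Centre of the top face of the bench block, 19 mm above the bench
- handle_mid (a point): Middle of the magnifier's flat black handle, where to grasp: 92 mm long (x), 18 mm wide (y), 12 mm thick (z). x runs along the handle towards the lens, z up. At the start the magnifier lies flat, lens on the closed case, the handle sticking out past the case's edge towards the robot, this point 38 mm above the bench, free below; the case's edge is 35 to 55 mm away towards the lens
- lens_under (a point): Centre of the lens at the level of the underside of its steel rim: 106 mm from handle_mid along +x and 6 mm below it (-z). The round rim is 63 mm across and 12 mm thick; the lens lies inside it
- magnifier: The hand magnifier as a body, 0.09 to 0.13 kg, balance point about 23 mm from the lens centre towards the handle: origin at lens_under, x pointing from handle to lens, z up through the lens
- stone_case: Closed wooden stone case, 110 (x) x 170 (y) x 32 mm, fixed; origin at the centre of its underside, z up. The magnifier lies on it
- file_rack: Wooden file rack, fixed, 150 (x) x 55 (y) mm block 55 mm high with four upright files in a row, handles up to 141 mm above the bench; origin at the centre of its underside. It stands between the case and the block
- anvil: Small horned anvil on a wooden block, fixed, 75 x 75 mm foot, top 72 mm above the bench, horn reaching 65 mm to -x; origin at the centre of its underside. It stands between the case and the block, nearer the robot
- dapping_block: Steel dapping cube, 50 mm, loose; origin at the centre of its underside. Not to be moved
- pliers: Pliers with red grips lying flat, 170 mm long, loose; origin 10 mm behind the pivot, x towards the jaws. Not to be moved
- flux_jar: Small amber glass jar with a black cap, 52 mm across, 62 mm tall, loose; origin at the centre of its underside. Not to be moved
- hammer: Hammer lying flat along its x, 230 mm long, under 35 mm high, loose. Not to be moved
There are look-alikes about, which are no part of the job. Leave any green or red look-alike of the file_rack alone.

How it is judged:
By the outcome, as a careful person would: the job done as asked, in the order asked, and still so for the second after the job is handed in, while the arm keeps its last pose, push and grip.
It also fails if it takes over 64 s, if anything falls off the work surface, if the arm or the gripper's body presses on something with over 40 N, if the wrist force passes 120 N, or if a joint passes its speed limit or range.

## Working session

There is one attempt and no reset: what is moved stays moved. The work goes in short steps, each a Python script; the robot and the scene stay as the last script left them, time stands still between calls to the robot, and variables do not carry over. Pictures are saved under pics/ and viewed, at most 10 in all, crops included, and the job is handed in when it is done.

```bash
ls; mkdir -p pics
cat > h.py <<'E'
import numpy as np, cv2
from scipy.spatial.transform import Rotation as R
from station import ctrl,get_state,vision,ticket,models
def q2R(q): return R.from_quat([q[1],q[2],q[3],q[0]]).as_matrix()
def R2q(M):
    q=R.from_matrix(M).as_quat(); return [q[3],q[0],q[1],q[2]]
def campose(name,st=None):
    ci=vision.camera_info(name); K=np.array(ci['mtx'])
    if name=='wrist':
        T=np.array(ci['hand_eye']); Rt=q2R(st['eef_rot']); 
        return K,Rt@T[:3,:3],Rt@T[:3,3]+np.array(st['tcp_pos'])
    Rm=np.array(ci['R']); t=np.array(ci['t']).ravel(); return K,Rm.T,-Rm.T@t
def cloud(name,depth,st=None):
    K,Rc,c=campose(name,st); v,u=np.mgrid[0:depth.shape[0],0:depth.shape[1]]
    P=np.stack([(u-K[0,2])/K[0,0]*depth,(v-K[1,2])/K[1,1]*depth,depth],-1)
    W=P@Rc.T+c; W[depth<=0]=np.nan; return W
def down(ang): # tool z down, tool y axis (closing) at heading ang in world
    y=np.array([np.cos(ang),np.sin(ang),0]); z=np.array([0,0,-1.]); return np.stack([np.cross(y,z),y,z],1)
E
python3 - <<'E'
from h import *
st=get_state(); print(st['time'],st['width'],ctrl.pinch_z,st['eef_rot'])
for n in ['top','scene']:
    im,d=vision.grab_frame(n); cv2.imwrite(f'pics/{n}0.png',im); np.savez(f'{n}0.npz',im=im,d=d)
    W=cloud(n,d); print(n,campose(n)[2])
    for t in ['ring_vise','vise_foot','stone','bench_block','magnifier','handle_mid','stone_case','file_rack','anvil','dapping_block','pliers','flux_jar','hammer']:
        for r in models.masks_of(n,t)[:3]:
            if r['p']<.2: continue
            P=W[r['mask']]; P=P[~np.isnan(P[:,0])]
            print(n,t,round(r['p'],2),np.round(r['point']),len(P),np.round(np.median(P,0),3) if len(P) else '',np.round(np.percentile(P,[2,98],axis=0),3).tolist() if len(P) else '')
E
```

```text
pics
0.0 0.08550674153577574 -0.0187 [-8.76961278e-04  9.83589469e-01  1.80418817e-01 -1.94911176e-04]
top [ 0.37375196 -0.01641548  1.53360211]
top ring_vise 0.52 [342. 202.] 321 [ 0.467 -0.275  0.036] [[0.446, -0.318, -0.003], [0.495, -0.237, 0.046]]
top vise_foot 0.89 [343. 205.] 285 [ 0.466 -0.272  0.036] [[0.446, -0.308, -0.0], [0.487, -0.237, 0.046]]
top vise_foot 0.55 [180. 165.] 477 [0.592 0.25  0.042] [[0.468, 0.213, 0.034], [0.635, 0.273, 0.049]]
top stone 0.71 [344. 203.] 283 [ 0.467 -0.277  0.036] [[0.448, -0.311, 0.001], [0.492, -0.238, 0.046]]
top bench_block 0.86 [330. 161.] 1005 [ 0.599 -0.228  0.019] [[0.548, -0.286, 0.0], [0.65, -0.176, 0.025]]
top magnifier 0.96 [180. 165.] 496 [0.593 0.249 0.042] [[0.47, 0.213, 0.033], [0.638, 0.271, 0.049]]
top handle_mid 0.8 [178. 165.] 494 [0.595 0.249 0.042] [[0.47, 0.213, 0.034], [0.638, 0.271, 0.05]]
top handle_mid 0.56 [329. 167.] 949 [ 0.597 -0.228  0.019] [[0.548, -0.281, 0.006], [0.648, -0.177, 0.025]]
top handle_mid 0.53 [343. 201.] 287 [ 0.466 -0.274  0.036] [[0.446, -0.308, 0.002], [0.49, -0.238, 0.046]]
top stone_cas
[... 2694 characters left out ...]
239.] 295 [0.768 0.032 0.048] [[0.733, 0.006, 0.0], [0.792, 0.063, 0.054]]
scene pliers 0.64 [255. 260.] 344 [ 0.755 -0.141  0.009] [[0.716, -0.212, -0.002], [0.772, -0.057, 0.014]]
scene pliers 0.54 [263. 206.] 878 [ 0.61  -0.023  0.054] [[0.523, -0.049, -0.0], [0.671, 0.023, 0.135]]
scene pliers 0.21 [296. 234.] 278 [0.767 0.032 0.048] [[0.734, 0.006, 0.005], [0.791, 0.062, 0.054]]
scene flux_jar 0.7 [182. 218.] 258 [ 0.476 -0.28   0.034] [[0.447, -0.316, -0.001], [0.495, -0.239, 0.043]]
scene flux_jar 0.5 [135. 254.] 268 [ 0.532 -0.474  0.055] [[0.5, -0.497, 0.006], [0.543, -0.451, 0.065]]
scene hammer 0.78 [357. 142.] 434 [0.499 0.509 0.021] [[0.38, 0.454, -0.002], [0.591, 0.576, 0.028]]
```

Run:
```python
import cv2
a=cv2.imread('pics/top0.png');b=cv2.imread('pics/scene0.png')
cv2.imwrite('pics/t1.png',cv2.resize(a[70:300,70:430],(800,511),interpolation=cv2.INTER_CUBIC))
c=cv2.resize(a[180:225,315:365],(400,360),interpolation=cv2.INTER_CUBIC);d=cv2.resize(b[195:240,155:205],(400,360),interpolation=cv2.INTER_CUBIC)
cv2.imwrite('pics/crop1.png',cv2.hconcat([c,d]))
```

```text
(no output)
```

View pics/t1.png

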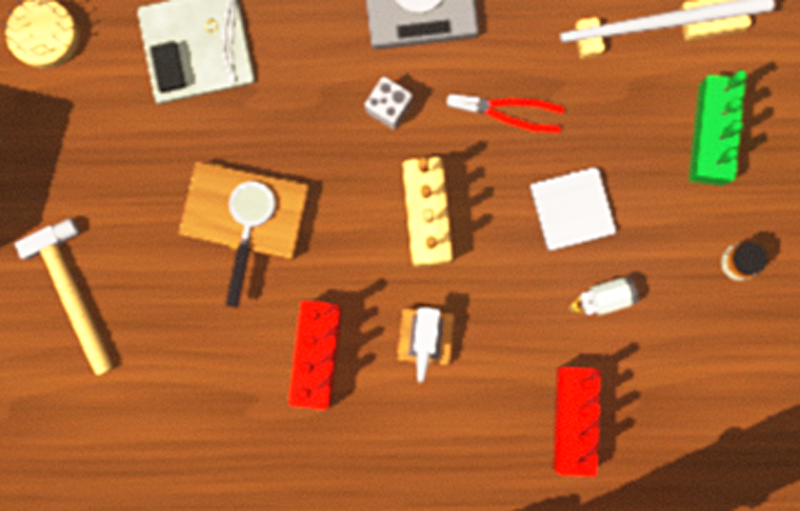

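View pics/crop1.png

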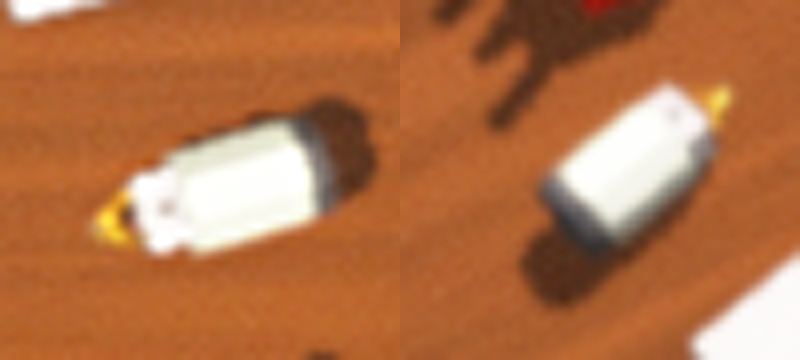

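Top view: the toppled vise (white barrel, gold ring) is at top-camera pixel (342,202), with the ring at about (328,208) on the +y side. The closest look-alike for it is the flux jar (404,186), which has a black cap and no ring. The block is the white square at (330,163). The magnifier is at (180,165), the only one present. The wooden rack is at (262,166); its red look-alikes are at about (212,230) and (328,259), and the green one is at (391,126). The crop confirms the vise: dark foot on the -y side, ring on the +y side. Next I go above it for a close look.

```bash
cat >> h.py <<'E'
def vise_fit(W,im,ctr):
    m=(np.hypot(W[...,0]-ctr[0],W[...,1]-ctr[1])<.085)&(W[...,2]>.012)&(W[...,2]<.06)
    P=W[m]; 
    (cx,cy),(a,b),ang=cv2.minAreaRect((P[:,:2]*1000).astype(np.float32))
    box=cv2.boxPoints(((cx,cy),(a,b),ang))/1000
    e=[box[1]-box[0],box[2]-box[1]]; l=max(e,key=np.linalg.norm); h=l/np.linalg.norm(l)
    c=np.array([cx,cy])/1000
    hsv=cv2.cvtColor(im,cv2.COLOR_BGR2HSV)[m]
    g=(hsv[:,0]>18)&(hsv[:,0]<40)&(hsv[:,1]>120)
    if g.sum() and (P[g][:,:2].mean(0)-c)@h<0: h=-h
    n=np.array([-h[1],h[0]]); s=(P[:,:2]-c)@h; w=(P[:,:2]-c)@n
    tops=P[(np.abs(s)<.02)&(np.abs(w)<.006)]
    ext=lambda q:np.round(np.percentile(q,[0,1,99,100]),4)
    print('fit',c,h,'n',len(P),'gold',g.sum(),'size',a,b,'s',ext(s),'w',ext(w),'topz',np.round(np.median(tops[:,2]),4), 'gold s',np.median(((P[g][:,:2]-c)@h)) if g.sum() else None)
    # profile: width by station
    for k in np.arange(-.05,.05,.01):
        q=w[(s>=k)&(s<k+.01)]
        if len(q)>3: print(round(k,3),len(q),np.round([q.min(),q.max()],4))
    return c,h
E
python3 - <<'E'
from h import *
for n in ['top','scene']:
    z=np.load(n+'0.npz'); vise_fit(cloud(n,z['d']),z['im'],(.470,-.278))
st=get_state(); T=np.array(vision.camera_info('wrist')['hand_eye']); print(np.round(T,3)); print(vision.camera_info('wrist')['mtx'])
for a in np.deg2rad([-90,0,15,75,90,105,180]):
    q=ctrl.ik([.47,-.278,.27],R2q(down(a))); print(np.rad2deg(a),None if q is None else np.round(q,2))
E
```

```text
fit [ 0.46485135 -0.26542996] [-0.26806635  0.9634005 ] n 300 gold 8 size 39.587039947509766 93.72037506103516 s [-0.0469 -0.0466  0.0409  0.0469] w [-0.0198 -0.0195  0.0192  0.0198] topz 0.0391 gold s 0.0391788104873043
-0.05 27 [-0.0198  0.0197]
-0.04 40 [-0.0195  0.0188]
-0.03 40 [-0.0191  0.0195]
-0.02 37 [-0.0198  0.0186]
-0.01 39 [-0.0195  0.0198]
0.0 41 [-0.0191  0.0192]
0.01 32 [-0.0173  0.0174]
0.02 34 [-0.0145  0.0147]
0.03 6 [-0.0094  0.006 ]
0.04 4 [-0.0029  0.0011]
fit [ 0.46586426 -0.26928625] [-0.2943777  0.9556892] n 243 gold 4 size 42.326995849609375 92.8113784790039 s [-0.0464 -0.0462  0.0421  0.0464] w [-0.0212 -0.0207  0.0183  0.0212] topz 0.0395 gold s 0.04446393312858605
-0.05 33 [-0.0205  0.0195]
-0.04 33 [-0.0195  0.0181]
-0.03 32 [-0.0212  0.0183]
-0.02 31 [-0.0197  0.0166]
-0.01 32 [-0.0212  0.0212]
0.0 31 [-0.0208  0.0148]
0.01 22 [-0.0206  0.0141]
0.02 23 [-0.0162  0.0133]
0.04 4 [-0.0028  0.    ]
[[-0.    -0.945 -0.328  0.086]
 [ 1.    -0.     0.     0.   ]
 [-0.    -0.328  0.945 -0.143]
 [ 0.     0.     0.     1.   ]]
[[306.32820782   0.         256.11113788]
 [  0.         306.32820782 186.68437861]
 [  0.           0.           1.        ]]
-90.0 [ 0.67  0.36 -0.26  1.65  0.1   1.15 -1.19]
0.0 [ 0.92  0.4  -0.64  1.64  0.25  1.19  0.23]
14.999999999999998 [ 0.96  0.41 -0.7   1.64  0.28  1.19  0.46]
75.0 [ 1.09  0.46 -0.93  1.64  0.39  1.24  1.39]
90.0 [ 1.13  0.48 -1.    1.64  0.43  1.25  1.61]
105.00000000000001 [ 1.16  0.51 -1.07  1.64  0.46  1.27  1.84]
180.0 [ 0.41  0.35  0.12  1.65 -0.04  1.14 -2.61]
```

```bash
cat >> h.py <<'E'
def tilt(h,t,sg):
    h3=np.array([h[0],h[1],0]); b=np.cos(t)*np.array([0,0,1.])+np.sin(t)*h3
    y=sg*np.cross([0,0,1.],h3); z=-b; return np.stack([np.cross(y,z),y,z],1)
def up90(h): # rotation taking h to +z, z to -h
    return R.from_rotvec(np.array([-h[1],h[0],0])*-np.pi/2).as_matrix()
E
python3 - <<'E'
from h import *
ctrl.movep([.46,-.26,.27],R2q(down(np.deg2rad(16)))); st=get_state(); print(st['time'],st['qpos'])
im,d=vision.grab_frame('wrist'); W=cloud('wrist',d,st); cv2.imwrite('pics/w1.png',im); np.savez('w1.npz',im=im,d=d,W=W)
c,h=vise_fit(W,im,(.4697,-.283)); mid=np.r_[c-.018*h,.02]; print('mid',mid)
m=(W[...,2]>.012)&(W[...,2]<.026)&(np.hypot(W[...,0]-.6,W[...,1]+.229)<.085)
k,l,s=cv2.connectedComponentsWithStats(m.astype(np.uint8))[:3]; j=1+np.argmax(s[1:,4]); P=W[l==j]
print('block',cv2.minAreaRect((P[:,:2]*1000).astype(np.float32)),np.median(P[:,2]))
z=np.load('top0.npz');V=cloud('top',z['d']);m=(V[...,2]>.012)&(V[...,2]<.026)&(np.hypot(V[...,0]-.6,V[...,1]+.229)<.085)
print('top block',cv2.minAreaRect((V[m][:,:2]*1000).astype(np.float32)),np.median(V[m][:,2]))
U=up90(h); print('check',U@np.r_[h,0],U@[0,0,1])
for t in (30,40,45):
  for sg in (1,-1):
    M=tilt(h,np.deg2rad(t),sg); tcp=mid+np.array([0,0,-.012])-M[:,2]*0; 
    q=ctrl.ik(tcp,R2q(M)); q2=ctrl.ik(tcp-.1*M[:,2],R2q(M)); print(t,sg,None if q is None else np.round(q,2),None if q2 is None else np.round(q2,2))
    for yaw in range(-180,180,30):
      Y=R.from_euler('z',yaw,degrees=True).as_matrix()@U
      p=np.array([.6,-.229,.048])+Y@(tcp-mid); q=ctrl.ik(p,R2q(Y@M)); q2=ctrl.ik(p+[0,0,.1],R2q(Y@M))
      if q is not None and q2 is not None: print('   ',yaw,np.round(q,2),np.round((Y@M)[:,2],2))
E
```

```text
2.9 [ 0.9651744   0.38148378 -0.71482279  1.68444359  0.26807324  1.17666117
  0.45758549]
fit [ 0.46602237 -0.26613556] [-0.27788603  0.960614  ] n 1826 gold 56 size 39.884849548339844 94.591064453125 s [-0.0473 -0.0457  0.0427  0.0473] w [-0.0199 -0.0195  0.0191  0.0199] topz 0.0398 gold s 0.03822041888069647
-0.05 144 [-0.0191  0.0194]
-0.04 216 [-0.0189  0.0194]
-0.03 222 [-0.0189  0.0192]
-0.02 228 [-0.0199  0.019 ]
-0.01 242 [-0.0199  0.0188]
0.0 248 [-0.0198  0.0199]
0.01 233 [-0.0199  0.0197]
0.02 217 [-0.0149  0.0144]
0.03 46 [-0.0096  0.0095]
0.04 30 [-0.0032  0.0043]
mid [ 0.47102432 -0.28342661  0.02      ]
block ((599.7559204101562, -229.0395050048828), (100.3214111328125, 100.30305480957031), 13.719194412231445) 0.01898158254220267
top block ((598.6421508789062, -228.5355224609375), (100.96491241455078, 100.765625), 13.44739818572998) 0.019091283325471164
check [-1.01411685e-08  3.50566332e-08  9.99999977e-01] [ 2.77886040e-01 -9.60614048e-01  3.64939843e-08]
30 1 [0.1  0.69 0.16 2.28 1.76 0.37 1.9 ] [ 0.85  0.76 -1.23  2.26  1.39  1.28  2.18]
    -180 [-0.26  0.91  0.1
[... 3773 characters left out ...]
8  -0.44  2.02  1.52  1.07  2.06] [ 0.2  -0.68 -0.71]
    -150 [ 0.61  0.85 -0.83  2.29  2.07  1.16  2.18] [ 0.51 -0.49 -0.71]
    -120 [ 1.01  0.93 -1.03  2.36  2.46  0.9   2.62] [ 0.69 -0.17 -0.71]
    -90 [ 1.15  0.88 -0.83  2.18  3.25  0.22  2.44] [ 0.68  0.2  -0.71]
    -60 [ 1.18  0.95 -0.82  1.86 -0.34  0.45  0.2 ] [ 0.49  0.51 -0.71]
    -30 [ 1.05  1.04 -0.74  1.49 -0.15  1.02  0.38] [ 0.17  0.69 -0.71]
    0 [ 0.87  1.15 -0.74  1.14  0.05  1.51  0.59] [-0.2   0.68 -0.71]
    90 [ 0.39  1.17 -0.63  0.98  0.72  1.93  1.67] [-0.68 -0.2  -0.71]
    120 [ 0.44  1.16 -0.92  1.3   1.11  1.9   1.79] [-0.49 -0.51 -0.71]
    150 [ 0.47  1.08 -1.    1.66  1.36  1.75  1.94] [-0.17 -0.69 -0.71]
```

View pics/w1.png

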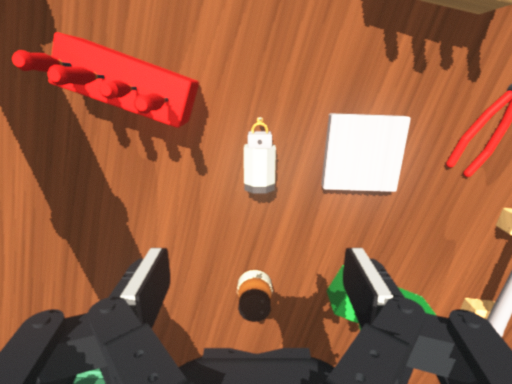

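Wrist view: the vise is at (260,160) with the ring up at (260,122) and the foot at (260,188). The block is at (367,152), the red rack at (125,80) and the flux jar at (255,295). The wrist, top and scene measurements agree within about 3 mm, and the measured heights (40 mm barrel top, 19 mm block top) match the text. I'll grasp at a 45° tilt, so a half spin of the tool plus a yaw stands the vise up.

Run:
```python
from h import *
h=np.array([-.2779,.9606]); h/=np.linalg.norm(h); mid=np.array([.4708,-.2836,.02]); h3=np.r_[h,0]
M=tilt(h,np.pi/4,1); q=R2q(M)
tcp=np.r_[mid[:2]+h*(.003-.0168),.008]
ctrl.movep(tcp-.15*M[:,2]+[0,0,.03],q); print(np.round(get_state()['qpos'],2))
ctrl.movel(tcp-.10*M[:,2],max_speed=.12); ctrl.movel(tcp,max_speed=.07); s=get_state(); print(np.round(s['contact_force'],1),s['tcp_pos']-tcp)
ctrl.close_gripper(80); s=get_state(); print('w',s['width'],s['gripper_force'],np.round(s['contact_force'],1))
ctrl.movel(tcp+[0,0,.17],max_speed=.15); s=get_state(); print(s['time'],'w',s['width'],np.round(s['contact_force'],1),np.round(s['qpos'],2))
Y=R.from_euler('z',-145,degrees=True).as_matrix()@up90(h); b=np.array([.5992,-.2288,.048]); p=b+Y@(tcp-mid); Q=R2q(Y@M)
np.savez('place.npz',p=p,Q=Q,M=Y@M)
for z in (.17,.1,.0): print(z,p,np.round(ctrl.ik(p+[0,0,z],Q),2))
im,d=vision.grab_frame('scene'); cv2.imwrite('pics/s2.png',cv2.resize(im[90:300,80:360],(800,600)))
```

```text
[ 0.57  0.74 -1.22  2.35  1.35  1.56  1.88]
[-0.  -1.1 -0.5] [0.0002304  0.00028826 0.00028515]
w 0.038697283929262624 80.44649187504547 [-2.6  2.3  4.3]
8.35 w 0.03884844934080397 [ 0.2  0.1 -4.1] [ 0.85  0.68 -1.22  2.25  1.48  1.45  2.2 ]
0.17 [ 0.60854353 -0.23632984  0.0342    ] [ 0.9   0.6  -1.16  2.19  1.75  1.   -0.49]
0.1 [ 0.60854353 -0.23632984  0.0342    ] [ 0.85  0.78 -1.17  2.26  1.92  1.17 -0.64]
0.0 [ 0.60854353 -0.23632984  0.0342    ] [ 0.8   1.04 -1.14  2.32  2.12  1.39 -0.76]
```

View pics/s2.png

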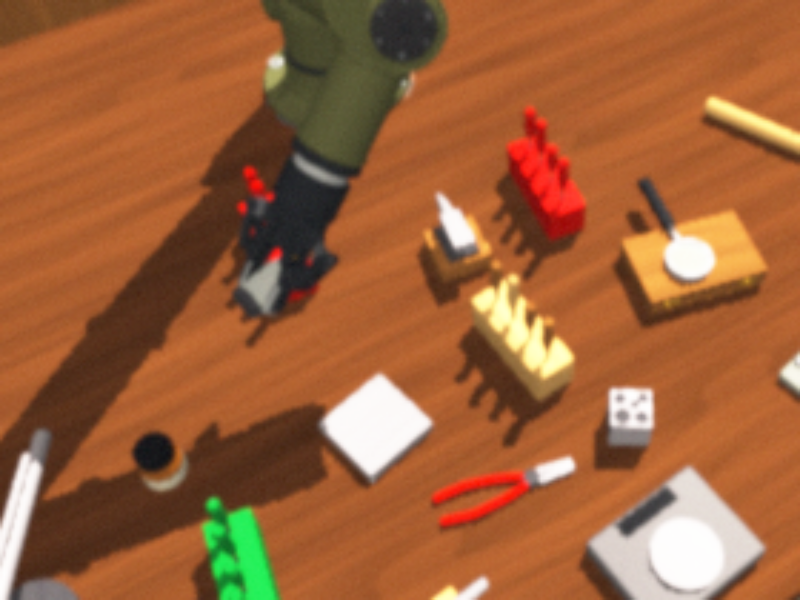

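Vise gripped (38.7 mm) and lifted. Now the spin, then a guarded descent onto the block.

Run:
```python
from h import *
z=np.load('place.npz'); p,Q=z['p'],list(z['Q'])
ctrl.movep(p+[0,0,.19],Q); s=get_state(); print(s['time'],np.round(s['qpos'],2),'w',s['width'])
ctrl.movel(p+[0,0,.03],max_speed=.12); ctrl.pause(.3); f0=np.array(get_state()['contact_force']); print(np.round(f0,1))
ctrl.movel(p+[0,0,.006],max_speed=.06)
im,d=vision.grab_frame('scene'); cv2.imwrite('pics/s3.png',cv2.resize(im[150:310,100:313],(800,600)))
s=get_state(); print(s['time'],np.round(s['contact_force']-f0,1))
W=cloud('scene',d); r=models.masks_of('scene','ring_vise')
for k in r[:2]:
    P=W[k['mask']];P=P[~np.isnan(P[:,0])];print(k['p'],k['point'],len(P),np.percentile(P,[2,50,99.5],axis=0).round(3).tolist())
```

```text
10.65 [ 0.91  0.55 -1.16  2.17  1.69  0.96 -0.44] w 0.03903018756879415
[-0.1  0.7 -2.5]
13.0333 [ 0.2 -0.6 -0.1]
0.49 [207.7, 235.6] 210 [[0.584, -0.251, 0.02], [0.61, -0.235, 0.081], [0.621, -0.211, 0.116]]
```

View pics/s3.png

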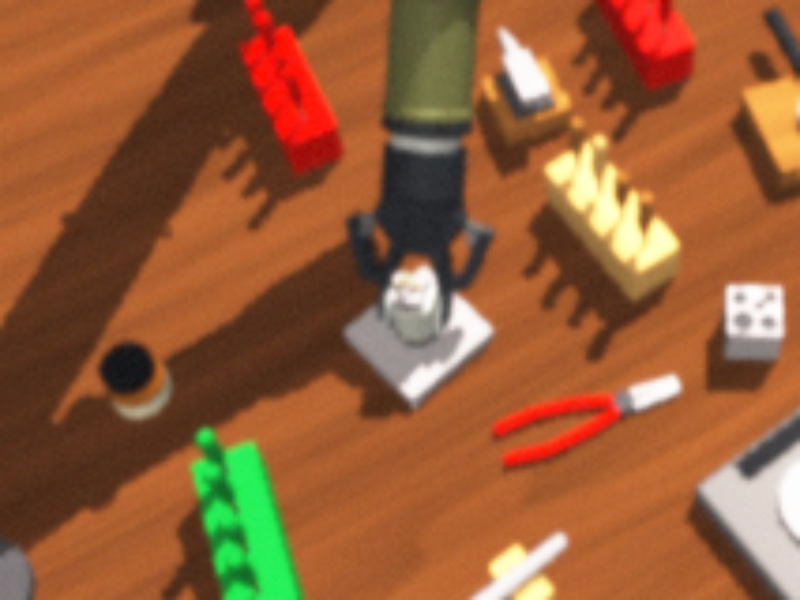

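The vise stands upright just over the middle of the block (crop pixel (413,300)). Lower to contact, release and back out.

Run:
```python
from h import *
z=np.load('place.npz'); p,Q,M=z['p'],list(z['Q']),z['M']
f0=np.array(get_state()['contact_force'])
for k in range(5,-6,-1):
    ctrl.movel(p+[0,0,k*.001],max_speed=.03); s=get_state(); f=(np.array(s['contact_force'])-f0)
    if f[2]>5: break
print(k,np.round(f,1),s['time'])
ctrl.ungrasp(); ctrl.pause(.2)
t=np.array(get_state()['tcp_pos']); ctrl.movel(t-.13*M[:,2],max_speed=.12); s=get_state(); print(s['time'])
im,d=vision.grab_frame('wrist'); cv2.imwrite('pics/w4.png',im); W=cloud('wrist',d,s)
im2,d2=vision.grab_frame('scene'); W2=cloud('scene',d2); cv2.imwrite('pics/s4.png',im2)
im3,d3=vision.grab_frame('top'); W3=cloud('top',d3); cv2.imwrite('pics/t4.png',im3); np.savez('p4.npz',W=W,W2=W2,W3=W3,im=im)
for V in (W,W2,W3):
    m=(np.hypot(V[...,0]-.5992,V[...,1]+.2288)<.06)&(V[...,2]>.024)&(V[...,2]<.125); P=V[m]
    if len(P): 
        b=P[P[:,2]<.072]; print(len(P),'zmax',P[:,2].max(),'barrel rect',cv2.minAreaRect((b[:,:2]*1000).astype(np.float32)) if len(b)>3 else '')
        g=P[P[:,2]>.1]; print('  top part',len(g),np.round(g.mean(0),4) if len(g) else '')
        for lo in (.03,.04,.05,.06): c=P[(P[:,2]>lo)&(P[:,2]<lo+.01)]; print('   ',lo,len(c),np.round((c.min(0)+c.max(0))/2,4) if len(c) else '')
```

```text
-1 [-5.5  2.  12.4] 14.8333
16.7917
4153 zmax 0.1131358513192038 barrel rect ((588.8316040039062, -219.13291931152344), (40.00840759277344, 14.44986343383789), 51.29191589355469)
  top part 149 [ 0.5992 -0.2273  0.1065]
    0.03 463 [ 0.5924 -0.2231  0.035 ]
    0.04 498 [ 0.5929 -0.2229  0.045 ]
    0.05 514 [ 0.5925 -0.2231  0.055 ]
    0.06 547 [ 0.5927 -0.2229  0.065 ]
214 zmax 0.11578622482095513 barrel rect ((611.2300415039062, -237.47254943847656), (59.13154602050781, 54.70619583129883), 23.151870727539062)
  top part 10 [ 0.6007 -0.2298  0.1081]
    0.03 19 [ 0.6092 -0.2329  0.0354]
    0.04 13 [ 0.6105 -0.2316  0.047 ]
    0.05 18 [ 0.6081 -0.2304  0.0549]
    0.06 20 [ 0.6103 -0.2332  0.0651]
225 zmax 0.1139695906447622 barrel rect ((597.6747436523438, -228.04124450683594), (101.24981689453125, 91.05620574951172), 21.933324813842773)
  top part 11 [ 0.5966 -0.2268  0.1066]
    0.03 8 [ 0.5877 -0.2235  0.0354]
    0.04 8 [ 0.5976 -0.2195  0.0441]
    0.05 5 [ 0.5925 -0.2128  0.0552]
    0.06 12 [ 0.5895 -0.2227  0.0644]
```

View pics/w4.png

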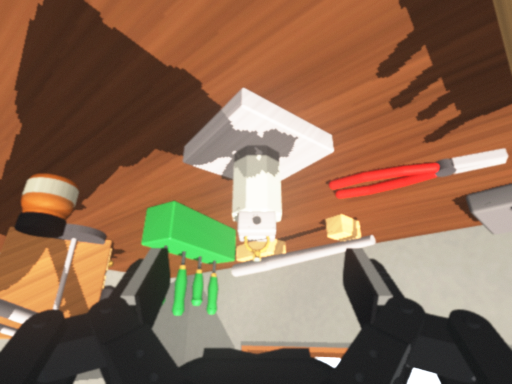

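The vise stands upright and free on the block. Wrist pixels: barrel (257,180), ring (262,247). Its highest point is at z = 0.113 m, as it should be. Next, the magnifier.

Run:
```python
from h import *
t=np.array(get_state()['tcp_pos']); ctrl.movel([t[0]-.03,t[1]+.02,.29],max_speed=.2)
a=np.deg2rad(-100); ctrl.movep([.50,.26,.27],R2q(down(a))); s=get_state(); print(s['time'],np.round(s['qpos'],2))
im,d=vision.grab_frame('wrist'); cv2.imwrite('pics/w5.png',im); W=cloud('wrist',d,s); np.savez('w5.npz',W=W,im=im)
dark=cv2.cvtColor(im,cv2.COLOR_BGR2GRAY)<70
m=dark&(W[...,2]>.025)&(W[...,2]<.055)&(np.hypot(W[...,0]-.50,W[...,1]-.262)<.09)
k,l,st=cv2.connectedComponentsWithStats(m.astype(np.uint8))[:3]; j=1+np.argmax(st[1:,4]); P=W[l==j]
print('handle',len(P),cv2.minAreaRect((P[:,:2]*1000).astype(np.float32)),np.percentile(P[:,2],[5,50,95]))
hm=(W[...,2]>.0385)&(W[...,2]<.06)&(W[...,0]>.44)&(W[...,0]<.68)&(abs(W[...,1]-.25)<.07); L=W[hm]
lens=L[L[:,0]>.565]; print('rim circle',cv2.minEnclosingCircle((lens[:,:2]*1000).astype(np.float32)),np.percentile(lens[:,2],[5,50,95]))
for n in ['top','scene']:
    z=np.load(n+'0.npz');V=cloud(n,z['d']);L=V[(V[...,2]>.037)&(V[...,2]<.06)&(V[...,0]>.44)&(V[...,0]<.68)&(abs(V[...,1]-.25)<.07)]
    H=L[L[:,0]<.535]; q=L[L[:,0]>.57]; print(n,cv2.minAreaRect((H[:,:2]*1000).astype(np.float32)),np.median(H[:,2]),cv2.minEnclosingCircle((q[:,:2]*1000).astype(np.float32)))
for hd in range(-60,70,15):
    h=np.array([np.cos(np.deg2rad(hd)),np.sin(np.deg2rad(hd)),0]); q=ctrl.ik(np.array([.5992,-.2275,.118])-.106*h,R2q(down(np.deg2rad(hd-90)))); print(hd,None if q is None else np.round(q,2))
```

```text
19.8333 [-0.05  0.44 -0.73  1.6   0.31  1.22 -2.58]
handle 937 ((508.28662109375, 260.17840576171875), (17.42017936706543, 89.50550079345703), 78.08866119384766) [0.04243572 0.04380848 0.04505318]
rim circle ((603.9681396484375, 241.28610229492188), 39.67387390136719) [0.03984277 0.04147572 0.04478099]
top ((499.2397766113281, 262.5252380371094), (18.48383903503418, 74.7410659790039), 76.7781982421875) 0.043914221047137936 ((621.0780029296875, 250.7600860595703), 75.09184265136719)
scene ((498.50732421875, 259.6448059082031), (20.097684860229492, 71.70780181884766), 79.18757629394531) 0.04264299233828894 ((614.5592041015625, 262.09429931640625), 57.44841766357422)
-60 [ 0.5   0.55 -0.47  1.82  0.32  0.84 -2.74]
-45 [ 0.59  0.54 -0.54  1.86  0.37  0.84 -2.49]
-30 [ 0.69  0.55 -0.61  1.88  0.41  0.84 -2.23]
-15 [ 0.76  0.55 -0.65  1.89  0.44  0.85 -1.94]
0 [ 0.83  0.57 -0.69  1.87  0.47  0.87 -1.66]
15 [ 0.88  0.6  -0.72  1.83  0.49  0.9  -1.37]
30 [ 0.93  0.64 -0.75  1.77  0.53  0.95 -1.09]
45 [ 0.97  0.69 -0.82  1.7   0.59  1.01 -0.85]
60 [ 0.99  0.76 -0.9   1.62  0.65  1.09 -0.61]
```

View pics/w5.png

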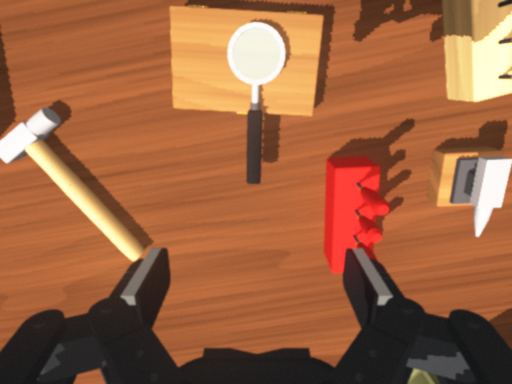

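Wrist view: handle at (254,147), lens at (257,53), red rack at (355,215) beside it, hammer at (75,180). The handle is at (0.508, 0.260) with heading -12° and top z of 0.044, which gives a lens centre of (0.612, 0.238). That agrees with the far edge of the rim.

Run:
```python
from h import *
V=np.load('w5.npz')['W']; z=np.load('top0.npz'); V2=cloud('top',z['d'])
for X in (V,V2):
    m=(X[...,2]>.03)&(X[...,2]<.15)&(X[...,0]>.28)&(X[...,0]<.5)&(X[...,1]>.08)&(X[...,1]<.235); print('rack',np.percentile(X[m],[1,99],axis=0).round(3).tolist())
hd=np.deg2rad(-12); u=np.array([np.cos(hd),np.sin(hd),0]); Q=R2q(down(hd-np.pi/2))
g=np.array([.508,.260,.0175])+.003*u
ctrl.movep(g+[0,0,.12],Q); s=get_state(); print(s['time'],np.round(s['qpos'],2))
ctrl.movel(g+[0,0,.05],max_speed=.12); ctrl.movel(g,max_speed=.06)
s=get_state(); print('pre',np.round(s['contact_force'],1),s['width'])
ctrl.close_gripper(110); s=get_state(); print('w',s['width'],s['gripper_force'],np.round(s['contact_force'],1))
ctrl.movel(g+[0,0,.02],max_speed=.04); ctrl.movel(g+[0,0,.235],max_speed=.12); ctrl.pause(.3); s=get_state(); print(s['time'],'w',s['width'],np.round(s['contact_force'],1),np.round(s['wrist_torque'],2))
im,d=vision.grab_frame('wrist'); cv2.imwrite('pics/w6.png',im); W=cloud('wrist',d,s)
r=models.masks_of('wrist','magnifier')
im2,d2=vision.grab_frame('scene'); W2=cloud('scene',d2); im3,d3=vision.grab_frame('top'); W3=cloud('top',d3)
np.savez('p6.npz',W=W,W2=W2,W3=W3,im=im,im2=im2,im3=im3,g=g)
for X in (W,W2,W3):
    D=X-(s['tcp_pos']+np.array([0,0,.0205])); a=D@u; b=D@np.array([-u[1],u[0],0])
    m=(a>.03)&(a<.16)&(abs(b)<.05)&(abs(D[...,2])<.04); print('mag',m.sum())
    for k in np.arange(.03,.15,.015):
        q=m&(a>=k)&(a<k+.015)
        if q.sum()>4: print('  ',round(k,3),q.sum(),'z',np.median(D[q][:,2]).round(4),'b',b[q].min().round(4),b[q].max().round(4))
    if m.sum(): print('  amax',a[m].max())
```

```text
rack [[0.327, 0.117, 0.031], [0.468, 0.184, 0.136]]
rack [[0.319, 0.117, 0.034], [0.464, 0.181, 0.141]]
20.475 [-0.1   0.58 -0.66  1.76  0.43  0.94 -2.71]
pre [-0.8  0.5  0.4] 0.08564743024088077
w 0.016289541587199967 107.14839935302734 [ 0.5 -0.1  2.9]
25.7167 w 0.01595240213830369 [ 0.5 -0.3 -1.7] [ 0.    0.14 -0.03]
mag 21194
   0.03 1437 z 0.005 b -0.0085 0.0095
   0.045 865 z 0.0032 b -0.0049 0.0064
   0.06 1165 z 0.0044 b -0.0136 0.0158
   0.075 5619 z 0.0027 b -0.0276 0.0296
   0.09 8172 z 0.0023 b -0.0306 0.0329
   0.105 3936 z 0.0023 b -0.0304 0.0326
  amax 0.11181092563576024
mag 294
   0.03 22 z 0.0045 b -0.0098 0.0057
   0.045 13 z 0.0022 b -0.0082 0.0017
   0.06 14 z 0.0032 b -0.0134 0.0163
   0.075 55 z 0.0024 b -0.0276 0.0255
   0.09 64 z 0.0019 b -0.0318 0.0298
   0.105 72 z 0.0021 b -0.0325 0.029
   0.12 53 z 0.0019 b -0.0241 0.0209
  amax 0.135133058767485
mag 483
   0.03 17 z 0.0031 b -0.0083 0.005
   0.045 19 z 0.0038 b -0.0053 0.0045
   0.06 30 z 0.0034 b -0.0151 0.0152
   0.075 102 z 0.0036 b -0.0271 0.0285
   0.09 125 z 0.0024 b -0.03 0.0329
   0.105 123 z 0.0024 b -0.0293 0.0322
   0.12 67 z 0.004 b -0.0224 0.0255
  amax 0.1333536436545507
```

View pics/w6.png

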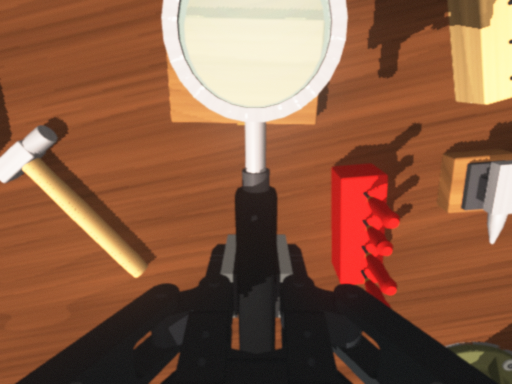

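Magnifier gripped at the handle and lifted: lens at (255,45), looks straight. I'll check the tilt of the rim, carry it high in a straight line, and stop above the stone.

Run:
```python
from h import *
hd=np.deg2rad(-12); u=np.array([np.cos(hd),np.sin(hd),0]); n=np.array([-u[1],u[0],0]); z=np.load('p6.npz'); s=get_state()
for k in ('W','W2','W3'):
    D=z[k]-(s['tcp_pos']+np.array([0,0,.0205])); a=D@u; b=D@n; r=np.hypot(a-.103,b-.0008)
    for nm,m in (('rim',(r>.027)&(r<.031)&(abs(D[...,2]-.004)<.012)&(a>.07)),('glass',(r<.022)&(abs(D[...,2]-.002)<.012))):
        A=np.c_[a[m]-.103,b[m],np.ones(m.sum())]; c,*_=np.linalg.lstsq(A,D[m][:,2],rcond=None); print(k,nm,m.sum(),'slope deg',np.rad2deg(c[:2]).round(2),'z',c[2].round(4))
g=z['g']; S=np.array([.5993,-.228,.113])
t=S-u*.103-n*.0008; t[2]=.113+.02+.006-.0205; print(t)
ctrl.movel([t[0],t[1],g[2]+.235],max_speed=.14); s=get_state(); print(s['time'],s['width'])
ctrl.movel([t[0],t[1],t[2]+.04],max_speed=.08); ctrl.pause(.4); s=get_state(); print(s['time'],s['tcp_pos'],np.round(s['contact_force'],1))
out={}
for nm in ('top','scene'):
    im,d=vision.grab_frame(nm); X=cloud(nm,d); out[nm]=X; cv2.imwrite(f'pics/{nm}7.png',im)
    D=X-S; m=(np.hypot(D[...,0],D[...,1])<.05)&(abs(D[...,2]-.07)<.016); P=X[m]
    print(nm,len(P),'circle',cv2.minEnclosingCircle((P[(P-S)@u>-.02][:,:2]*1000).astype(np.float32)),'z',np.percentile(P[:,2],[5,50,95]).round(4))
```

```text
W rim 3680 slope deg [-0.05 -0.14] z 0.0049
W glass 9724 slope deg [-0.34 -0.01] z 0.0019
W2 rim 69 slope deg [-3.62  1.65] z 0.0026
W2 glass 102 slope deg [ 0.36 -0.29] z 0.0015
W3 rim 98 slope deg [-1.88  0.78] z 0.0035
W3 glass 199 slope deg [0.64 1.13] z 0.0021
[ 0.49838447 -0.20736761  0.1185    ]
29.4 0.01606619198988241
31.125 [ 0.49840208 -0.20741525  0.15859984] [ 0.7 -0.1 -0.2]
top 177 circle ((597.9967041015625, -226.97215270996094), 31.542097091674805) z [0.1773 0.1819 0.1878]
scene 320 circle ((600.5148315429688, -230.10910034179688), 31.833364486694336) z [0.1768 0.1816 0.1856]
```

The lens is level, and its centre agrees with the stone's measured position in both views to about 1 mm. Final descent.

Run:
```python
from h import *
S=np.array([.5993,-.228,.113]); ctrl.movel([.4984,-.2074,.1188],max_speed=.04); ctrl.pause(.5); s=get_state(); print(s['time'],s['tcp_pos'],s['width'],np.round(s['contact_force'],1))
ims=[]
for nm,(r,c) in (('top',(130,285)),('scene',(180,160))):
    im,d=vision.grab_frame(nm); X=cloud(nm,d); P=X[(np.hypot(X[...,0]-S[0],X[...,1]-S[1])<.05)&(abs(X[...,2]-.143)<.016)]
    u=np.array([.978,-.208]); q=P[(P[:,:2]-S[:2])@u>-.02]
    print(nm,len(P),cv2.minEnclosingCircle((q[:,:2]*1000).astype(np.float32)),np.percentile(P[:,2],[5,50,95]).round(4))
    ims.append(cv2.resize(im[r:r+90,c:c+90],(400,400),interpolation=cv2.INTER_CUBIC))
cv2.imwrite('pics/f8.png',cv2.hconcat(ims))
```

```text
32.8667 [ 0.49840964 -0.20740164  0.11883229] 0.01626729158125408 [ 0.  -1.2 -1.1]
top 187 ((601.8026733398438, -225.9893341064453), 32.199012756347656) [0.137  0.1418 0.1483]
scene 308 ((599.5194091796875, -230.2789306640625), 32.23126983642578) [0.1371 0.1418 0.1457]
```

View pics/f8.png

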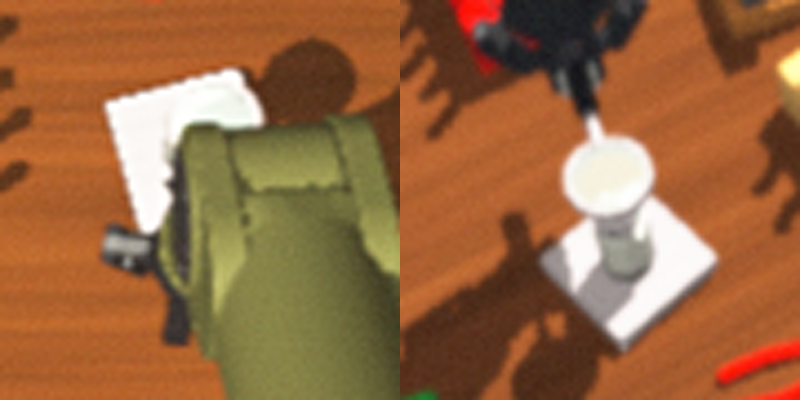

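The left half (top view, partly hidden by the arm) shows the lens over the block at (215,110). The right half shows the lens at (608,175), level above the standing vise (625,245), touching nothing.

```bash
python3 -c "
from station import ticket
print(ticket.close_job())"
```

```text
the job is handed in; nothing more can be done
None
```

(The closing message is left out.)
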